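# Set the keep-warm plate with its touch strip

## Task

Set the keep-warm plate by its curved touch strip: with the fingertips pointing down, press lightly on the smallest mark, then slide along the strip over the growing marks, without lifting off, and stop level with the small steel tab, not beyond it. Press gently enough that the strip never goes hard down on its stop. Finish there, the fingertips still holding the strip lightly pressed beside the tab; leave the tab, mug, jar and tissue box as they are.

Things in the scene. Friction and masses are not known exactly. Their poses are not given: they have to be found in the camera images.
- strip (a joint): Press depth of the white touch strip, m: 0 = up at rest, 0.008 = hard on its stop. It goes straight down as one piece wherever pressed, on a spring: about 0.4 N starts it, then 0.7 N per mm, 6 N at the stop; it springs back when let go. Lightly pressed means 1 to 6.5 mm (aim for 3 to 4 mm, about 3 N). Use shut fingers: the place is judged midway between them.
- tab_tip (a point): Inner end, top face, of the bare-steel tab (10 mm wide, 22 mm long, 3 mm thick) on the casing just outside the strip: 150 mm from the plate's centre, 48 mm above the table. Own axes: x to the plate's centre, y back along the strip to the smaller marks, z up. Stop 20 mm along x, on the strip's centreline. It sits 8 to 36 degrees past mark3, round the plate's centre; stiff, not to be moved.
- mark0 (a point): Centre of round dark mark 0 (4 mm across) on the strip's top face. Smallest mark, start of the stroke; the left end seen from the robot. The strip is a white arc 30 mm wide, centreline radius 130 mm about the plate's centre, top 57 mm above the table when up: 12 mm proud of the casing, 9 mm above the tab.
- mark1 (a point): Centre of round dark mark 1 (6 mm across) on the strip's top face. The seven marks lie on the strip's centreline, 12 degrees of arc (27 mm) apart, growing from 4 to 16 mm.
- mark2 (a point): Centre of round dark mark 2 (8 mm across) on the strip's top face.
- mark3 (a point): Centre of round dark mark 3 (10 mm across) on the strip's top face. Middle of the strip, nearest the casing's front edge.
- mark4 (a point): Centre of round dark mark 4 (12 mm across) on the strip's top face.
- mark5 (a point): Centre of round dark mark 5 (14 mm across) on the strip's top face.
- mark6 (a point): Centre of round dark mark 6 (16 mm across) on the strip's top face. Largest mark; the right end seen from the robot. The strip reaches 8 degrees (18 mm) past it, as it does before mark0.
- warmer: Electric keep-warm plate, fixed to the table: black casing 300 x 300 x 45 mm with a round steel plate 170 mm across, top 49 mm above the table. Origin on the table under the plate's centre (35 mm behind the casing's centre); x points away from the strip, y toward the smallest mark's side, z up. The strip curves round the plate on its -x side, which faces the robot.
- mug: White ceramic mug, 76 mm across, 75 mm tall, standing loose on the steel plate. Origin at the centre of its underside. Leave alone.
- jar: Glass jar with a white lid, 80 mm across, 100 mm tall, loose on the table to the left of the warmer. Origin under its centre. Leave alone.
- tissue_box: Cardboard tissue box, 115 x 115 x 90 mm, loose on the table to the right of the warmer. Origin under its centre. Leave alone.

How it is judged:
By the outcome, as a careful person would: the job done as asked, in the order asked, and still so for the second after the job is handed in, while the arm keeps its last pose, push and grip.
It also fails if it takes over 42 s, if anything falls off the work surface, if the arm or the gripper's body presses on something with over 40 N, if the wrist force passes 120 N, or if a joint passes its speed limit or range.

## Robot

A 7-joint arm with a two-finger parallel gripper is mounted at the origin on the work surface. World frame = base frame: x ahead of the robot, y to its left, z up, the work surface at z = 0. Lengths are in m, angles in rad, forces in N, time in s.
With the tool pointing down it reaches from about 0.35 to 0.775 m from the base axis. Payload 3.1 kg.
Tool frame: the origin (TCP) lies between the finger pads, 19 mm behind the fingertips; this is the grasp point; z points along the fingers, y is the line along which they close (so a half turn about z gives the same grasp; the last joint's range is limited). The gripper opens to 85 mm and grips with 20 to 120 N. Pads are 22 mm wide; open, the fingers measure 114 mm over their backs; the gripper's body (76 mm by 85 mm) begins 54 mm behind the grasp point. The pads swing forward as they close: fully open they stand 13 mm farther back than shut.
Start: joints at [1.205, 0.311, 0.014, 1.512, -0.004, 1.319, -0.027], TCP at [0.175, -0.521, 0.25] pointing down, gripper open.
Joint ranges: [-2.7, 2.7], [-0.3, 1.91], [-1.27, 1.3], [0.12, 2.57], [-1.44, 4.58], [0.2, 2.03], [-3.05, 3.05]. Speed limits (rad/s): [2.79, 2.79, 3.14, 3.14, 3.14, 3.14, 3.14].

## Interface

Orientations are given as a unit quaternion [w, x, y, z].
In Python, from station import arm gives the robot as it stands.
- The arm moves only by the tool move_arm, never from a script. Its argument "increments" is a list of rows, each a list of 5 numbers: the finger opening in cm, from 0 to 8.54, then the shift along the tool's x, y, z in cm, then the turn about the tool's z in rad. In form: [[grip, dx, dy, dz, spin], ...]. A call has 1 to 10 rows; each row shifts and turns the commanded pose from where the row before left it, along the tool's axes as they then stand; what a row does not reach is not made up. A row lasts 1/10 s, in which the tool goes at most 50 mm and 8.59 degrees, less where a joint would pass 70% of its speed; a pose out of reach is approached as far as the arm can. A call is refused whole if a number of a shift passes 5 or a number of a turn 0.15, either way. A call with a gripper value outside its range is refused whole. The fingers move at their own pace and stop on an object; the grip force is fixed at half the most. Time passes only in rows, so rows that do not move let the fingers close. It gives the time, the measured TCP pose, the force, the opening and the grip force at its end, in the units of the state.
- arm.state(): the state, without advancing time (a new reading comes with each control period).
- arm.camera(name): name is "scene" or "top"; returns the picture (400x640x3 uint8, blue, green, red); there is no depth.
- arm.camera_params(name): a dict with "vfov" (degrees; the focal length in pixels is half the picture's height over the tangent of half this angle, whatever the lens; pixels are square), "cx", "cy" (the principal point, pixels), "R" (3x3) and "t" (3): a world point X has camera coordinates R X + t. Camera axes: x right, y down, z forward; pixel columns grow to the right and rows downward; lengths in m; the calibration is good to about 2 mm. A picture is of the moment at which its call begins. camera_params takes no time and is no camera call.
- arm.sign_off(): hands the job in; it is judged then, once.
The state is a dict: "clock": time; "qpos": joint angles; "joint_vel": joint speeds; "joint_efforts": joint torques, N m; "position": TCP position; "tcp_rot": TCP orientation; "force": force on the tool from outside, world axes, zero at the start; "wrist_torque": the same for the moment, N m; "opening": finger opening in m; "grip_force": force on a finger pad.
Only numpy, scipy, OpenCV 4.12 (cv2) and the standard library are available. Lean on these libraries where they do the work, as an engineer would, in place of code of your own. Each camera call takes 0.05 s, during which the arm holds its last target. There are 200 camera calls.

## Working session

There is one attempt and no reset: what is moved stays moved. The work goes in short steps, Python scripts to look and compute and a tool call to move; the robot and the scene stay as the last step left them, time stands still between calls to the robot, and variables do not carry over. Pictures are saved under pics/ and viewed, at most 10 in all, crops included, and the job is handed in when it is done.

Besides the shell and the picture viewer there is one more tool, called after "Emit:" as name([rows], argument=value, ...), one row to a line, values as JSON. move_arm: Moves the arm, as the interface text tells. Its arguments: {"type":"object","properties":{"increments":{"type":"array","items":{"type":"array","items":{"type":"number"}}}},"required":["increments"]}

```bash
mkdir -p pics; python3 - <<'E'
from station import arm
import cv2
for n in("scene","top"):
    cv2.imwrite(f"pics/{n}0.png",arm.camera(n)); print(n,arm.camera_params(n))
print(arm.state())
E
```

```text
scene {'vfov': 43.23332576629236, 'cx': 315.7498114328931, 'cy': 193.18749763118075, 'R': array([[ 0.62281841,  0.78222607,  0.01481882],
       [ 0.51283207, -0.39387261, -0.76280249],
       [-0.59084727,  0.482687  , -0.64646173]]), 't': array([-0.39538248, -0.24511932,  1.51313602])}
top {'vfov': 43.07029589800224, 'cx': 321.82775810416695, 'cy': 206.40930147553476, 'R': array([[-0.02500778, -0.99929231, -0.02809779],
       [-0.98143795,  0.02988749, -0.18943677],
       [ 0.19014248,  0.02283884, -0.98149082]]), 't': array([0.05782307, 0.57177227, 1.02870621])}
{'clock': 0.1, 'qpos': array([ 1.20528335,  0.31163501,  0.01401162,  1.51291491, -0.00439598,
        1.31920714, -0.02719573]), 'joint_vel': array([ 0.00047675, -0.00396982,  0.00101258, -0.00395052, -0.00106881,
       -0.00195616, -0.00075531]), 'joint_efforts': array([ 7.21398319e-04, -3.80854976e+01,  1.46780438e-01, -2.31240284e+01,
        1.24482464e-02,  8.09153658e-03, -7.28894236e-06]), 'position': array([ 0.17480621, -0.52082311,  0.24902823]), 'tcp_rot': array([-1.04382243e-03,  9.86916033e-01,  1.61231531e-01, -2.20587827e-04]), 'force': array([-0.02581443, -0.55000378, -0.12070509]), 'wrist_torque': array([-0.00293375,  0.00457501, -0.01028546]), 'grip_force': 0.0, 'opening': 0.08559576728307046}
```

View pics/scene0.png

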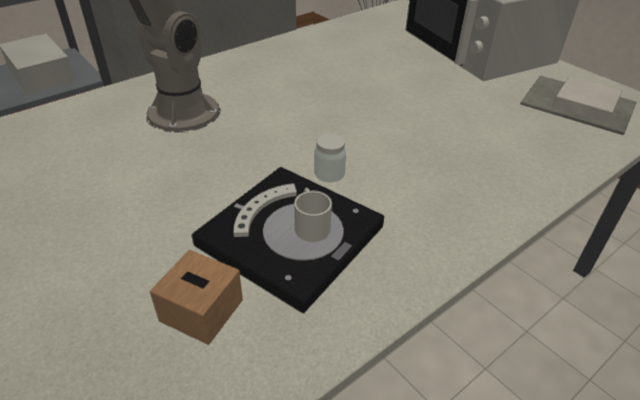

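View pics/top0.png

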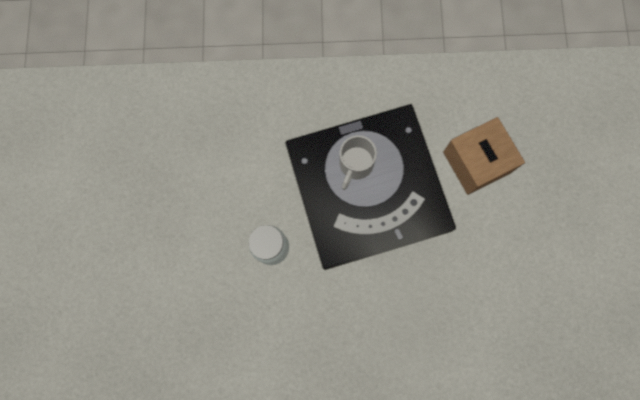

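The scene view shows the warmer with the strip at about (235–297, 185–235), the mug on the plate, and the jar and tissue box to either side. In the top view the strip arc runs from (337,222) to (422,197), and the tab is at about (398,234).

```bash
cat > h.py <<'E'
from station import arm
import numpy as np, cv2
def cam(n):
    p=arm.camera_params(n); f=200/np.tan(np.radians(p['vfov']/2))
    return p['R'],p['t'],f,p['cx'],p['cy']
def ray(n,uv,z):
    R,t,f,cx,cy=cam(n); uv=np.atleast_2d(uv).astype(float)
    d=np.c_[(uv[:,0]-cx)/f,(uv[:,1]-cy)/f,np.ones(len(uv))]@R
    c=-R.T@t
    return c+d*((z-c[2])/d[:,2])[:,None]
def proj(n,X):
    R,t,f,cx,cy=cam(n); Y=np.atleast_2d(X)@R.T+t
    return np.c_[cx+f*Y[:,0]/Y[:,2],cy+f*Y[:,1]/Y[:,2]]
E
python3 - <<'E'
from h import *
for n,(x0,y0,x1,y1) in dict(top=(325,180,435,245),scene=(225,175,305,245)).items():
    im=cv2.imread(f"pics/{n}0.png"); c=im[y0:y1,x0:x1]
    cv2.imwrite(f"pics/{n}crop.png",cv2.resize(c,None,fx=7,fy=7,interpolation=cv2.INTER_CUBIC))
    g=cv2.resize(cv2.cvtColor(c,cv2.COLOR_BGR2GRAY),None,fx=8,fy=8,interpolation=cv2.INTER_CUBIC)
    m=(g>110).astype(np.uint8)
    cs,h=cv2.findContours(m,cv2.RETR_CCOMP,cv2.CHAIN_APPROX_NONE)
    for k,q in enumerate(cs):
        a=cv2.contourArea(q)/64
        if a<1.5: continue
        M=cv2.moments(q); uv=[(M['m10']/M['m00']+.5)/8-.5+x0,(M['m01']/M['m00']+.5)/8-.5+y0]
        print(n,'hole' if h[0][k][3]>=0 else 'out',round(a,1),np.round(uv,2),ray(n,uv,.057)[0].round(4),ray(n,uv,.048)[0,:2].round(4))
E
```

```text
top out 105.7 [425.63 241.77] [ 0.4908 -0.1737  0.057 ] [ 0.4918 -0.1753]
top out 38.9 [398.24 233.82] [ 0.5092 -0.1175  0.057 ] [ 0.5104 -0.1186]
top out 1386.8 [380.47 218.34] [ 0.5433 -0.0817  0.057 ] [ 0.5448 -0.0826]
top hole 4.2 [369.96 225.94] [ 0.5277 -0.0588  0.057 ] [ 0.5291 -0.0594]
top hole 8.6 [382.61 223.39] [ 0.5324 -0.0857  0.057 ] [ 0.5338 -0.0866]
top hole 15.5 [394.42 218.45] [ 0.5422 -0.1111  0.057 ] [ 0.5437 -0.1122]
top hole 23.7 [404.77 211.21] [ 0.5571 -0.1338  0.057 ] [ 0.5587 -0.1351]
top hole 33.1 [413.31 202.04] [ 0.5764 -0.153   0.057 ] [ 0.5782 -0.1545]
top out 1396.8 [363.95 190.34] [ 0.6052 -0.0493  0.057 ] [ 0.6072 -0.0498]
top hole 7.0 [345.81 186.73] [ 0.6144 -0.0107  0.057 ] [ 0.6164 -0.0109]
scene out 1168.9 [282.73 226.34] [ 0.6316 -0.0873  0.057 ] [ 0.6239 -0.082 ]
scene out 897.8 [258.11 205.96] [ 0.5464 -0.0925  0.057 ] [ 0.5376 -0.0874]
scene hole 29.9 [241.02 225.45] [ 0.5759 -0.1551  0.057 ] [ 0.5675 -0.1506]
scene hole 21.3 [243.72 216.75] [ 0.5566 -0.1362  0.057 ] [ 0.548  -0.1315]
scene hole 14.1 [248.88 208.64] [ 0.5415 -0.1133  0.057 ] [ 0.5327 -0.1084]
scene hole 9.5 [256.16 201.6 ] [ 0.5316 -0.0879  0.057 ] [ 0.5227 -0.0827]
scene hole 4.9 [265.11 195.82] [ 0.5274 -0.0611  0.057 ] [ 0.5184 -0.0556]
scene hole 2.2 [275.35 191.28] [ 0.5284 -0.0338  0.057 ] [ 0.5194 -0.0279]
scene out 7.9 [302.48 175.46] [0.5197 0.0504 0.057 ] [0.5107 0.0573]
scene out 730.0 [239.17 185.67] [ 0.4613 -0.0881  0.057 ] [ 0.4515 -0.0829]
```

View pics/topcrop.png

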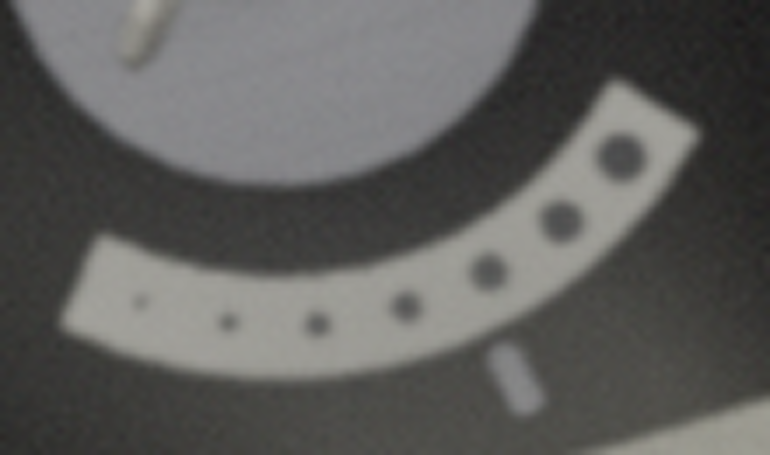

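View pics/scenecrop.png

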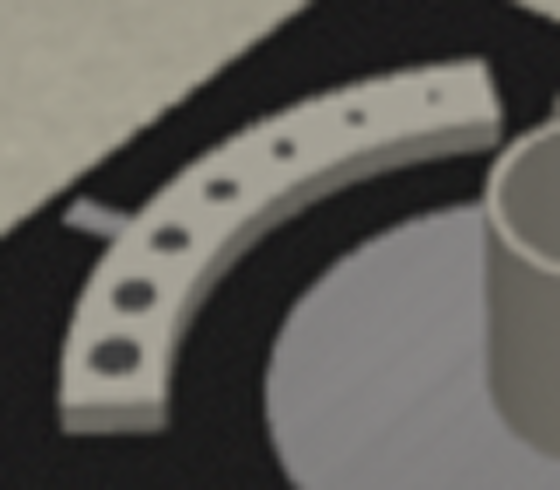

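The crops show all seven marks: mark0 at about (345,223) and mark6 at (413,202) in the top image. The tab sits just past mark4. I'll fit the pose and work out the waypoints.

```bash
cat >> h.py <<'E'
T=np.array([[369.96,225.94],[382.61,223.39],[394.42,218.45],[404.77,211.21],[413.31,202.04]])
S=np.array([[265.11,195.82],[256.16,201.6],[248.88,208.64],[243.72,216.75],[241.02,225.45]])
def fit(P):
    from scipy.optimize import least_squares
    k=np.radians((np.arange(2,7)-3)*12)
    mk=lambda q:q[:2]+.13*np.c_[np.cos(q[2]+k),np.sin(q[2]+k)]
    r=least_squares(lambda q:(mk(q)-P[:,:2]).ravel(),[.65,-.05,-2.8])
    return r.x,np.abs(r.fun).max()
A,B=ray('top',T,.057),ray('scene',S,.057)
q,_=fit((A+B)/2)
pt=lambda deg:q[:2]+.13*np.array([np.cos(q[2]+np.radians(deg)),np.sin(q[2]+np.radians(deg))])
Rt=lambda w:np.array  # placeholder
E
sed -i '/placeholder/d' h.py
python3 - <<'E'
from h import *
from scipy.spatial.transform import Rotation as Ro
print(fit(A),fit(B),q)
for n,P in(('top',A),('scene',B)):
    qq,_=fit(P)
    uv=dict(top=[398.24,233.82],scene=None)[n]
    if uv:
        d=ray(n,uv,.048)[0,:2]-qq[:2]; tab=np.degrees(np.arctan2(d[1],d[0])-qq[2]); print('tab deg,r',(tab+180)%360-180,np.hypot(*d))
# tab by minAreaRect in top and in scene colour
im=cv2.imread('pics/top0.png'); c=cv2.resize(cv2.cvtColor(im,cv2.COLOR_BGR2GRAY)[226:242,390:407],None,fx=8,fy=8,interpolation=cv2.INTER_CUBIC)
m=(c>95).astype(np.uint8); cs,_=cv2.findContours(m,0,1); r=max(cs,key=cv2.contourArea)
b=(cv2.boxPoints(cv2.minAreaRect(r))+.5)/8-.5+[390,226]; w=ray('top',b,.048)[:,:2]; print(b.round(1),np.linalg.norm(w-np.roll(w,1,0),axis=1))
q1,_=fit(A); print([(np.degrees(np.arctan2(*(x-q1[:2])[::-1])-q1[2]).round(1),np.hypot(*(x-q1[:2])).round(4)) for x in w])
s=arm.state(); R=Ro.from_quat(np.r_[s['tcp_rot'][1:],s['tcp_rot'][0]]).as_matrix(); print(R.round(4))
print('m0',pt(-36),'tool shift cm',(R.T@(np.r_[pt(-36),.12]-s['position'])*100).round(2))
E
```

```text
(array([ 0.65767028, -0.05144551, -2.8743493 ]), np.float64(0.00017629030117727318)) (array([ 0.6570618 , -0.05356236, -2.87349455]), np.float64(0.00016307786984920414)) [ 0.65736606 -0.05250396 -2.87392216]
tab deg,r 9.200880296118584 0.16183871764300986
[[393.2 229.9]
 [398.2 227.4]
 [403.2 237.4]
 [398.2 239.9]] [0.02375191 0.01199274 0.02376878 0.01194387]
[(np.float64(7.0), np.float64(0.1497)), (np.float64(11.6), np.float64(0.1497)), (np.float64(11.1), np.float64(0.1734)), (np.float64(7.2), np.float64(0.1735))]
[[ 9.480e-01  3.182e-01 -8.000e-04]
 [ 3.182e-01 -9.480e-01  2.000e-03]
 [-1.000e-04 -2.100e-03 -1.000e+00]]
m0 [ 0.53572918 -0.00662947] tool shift cm [ 50.58 -37.23  12.98]
```

Emit:
move_arm([
  [0,2.5,-1.85,0,0],
  [0,2.5,-1.85,0,0],
  [0,2.5,-1.85,0,0],
  [0,2.5,-1.85,0,0],
  [0,2.5,-1.85,0,0],
  [0,2.5,-1.85,0,0],
  [0,2.5,-1.85,0,0],
  [0,2.5,-1.85,0,0],
  [0,2.5,-1.85,0,0],
  [0,2.5,-1.85,0,0],
])

```text
clock: 1.1
position: [0.3534, -0.2652, 0.2496]
tcp_rot: [-0.0, 0.987, 0.161, -0.0]
force: [0.4, 0.1, 0.2]
opening: -0.0002
grip_force: 0.0
```

Emit:
move_arm([
  [0,2.5,-1.85,0,0],
  [0,2.5,-1.85,0,0],
  [0,2.5,-1.85,0,0],
  [0,2.5,-1.85,0,0],
  [0,2.5,-1.85,0,0],
  [0,2.5,-1.85,0,0],
  [0,2.5,-1.85,0,0],
  [0,2.5,-1.85,0,0],
  [0,0,0,0,0],
  [0,0,0,0,0],
])

```text
clock: 2.1
position: [0.4954, -0.062, 0.2494]
tcp_rot: [-0.0, 0.987, 0.162, -0.001]
force: [-0.3, -0.8, -0.2]
opening: -0.0001
grip_force: 0.0
```

```bash
cat >> h.py <<'E'
from scipy.spatial.transform import Rotation as Ro
def to(x,y,z):
    s=arm.state(); R=Ro.from_quat(np.r_[s['tcp_rot'][1:],s['tcp_rot'][0]]).as_matrix()
    print('t',s['clock'],'pos',s['position'].round(4),'F',s['force'].round(2),'open',round(s['opening'],4),'j7',s['qpos'][6].round(2))
    print('R',R.round(3).tolist(),'shift cm',(R.T@(np.array([x,y,z])-s['position'])*100).round(2))
E
python3 -c "
from h import *
to(*pt(-36),.10)"
```

```text
t 2.1 pos [ 0.4954 -0.062   0.2494] F [-0.28 -0.8  -0.16] open -0.0001 j7 -1.25
R [[0.947, 0.32, -0.001], [0.32, -0.947, -0.0], [-0.001, -0.0, -1.0]] shift cm [ 5.61 -3.95 14.94]
```

Emit:
move_arm([
  [0,1.87,-1.32,0,0],
  [0,1.87,-1.32,0,0],
  [0,1.87,-1.31,0,0],
  [0,0,0,2.5,0],
  [0,0,0,3.0,0],
  [0,0,0,3.0,0],
  [0,0,0,3.0,0],
  [0,0,0,2.0,0],
  [0,0,0,1.4,0],
  [0,0,0,0,0],
])

```text
clock: 3.1
position: [0.5336, -0.0096, 0.0985]
tcp_rot: [0.0, 0.987, 0.16, -0.003]
force: [0.0, -1.3, 0.1]
opening: -0.0003
grip_force: 0.0
```

```bash
python3 - <<'E'
from h import *
to(*pt(-36),.078)
for n in("top","scene"):
    im=arm.camera(n); u,v=proj(n,np.r_[pt(-36),.057])[0].round(); x,y=int(u),int(v); print(n,x,y)
    cv2.imwrite(f"pics/{n}1.png",cv2.resize(im[y-50:y+50,x-50:x+50],None,fx=5,fy=5,interpolation=cv2.INTER_CUBIC))
cv2.imwrite("pics/both1.png",np.hstack([cv2.resize(cv2.imread(f"pics/{n}1.png"),(400,400)) for n in("top","scene")]))
E
```

```text
t 3.1 pos [ 0.5336 -0.0096  0.0985] F [ 0.01 -1.33  0.08] open -0.0003 j7 -1.45
R [[0.949, 0.316, -0.006], [0.316, -0.949, -0.001], [-0.006, -0.001, -1.0]] shift cm [ 0.31 -0.21  2.05]
top 345 223
scene 287 188
```

View pics/both1.png

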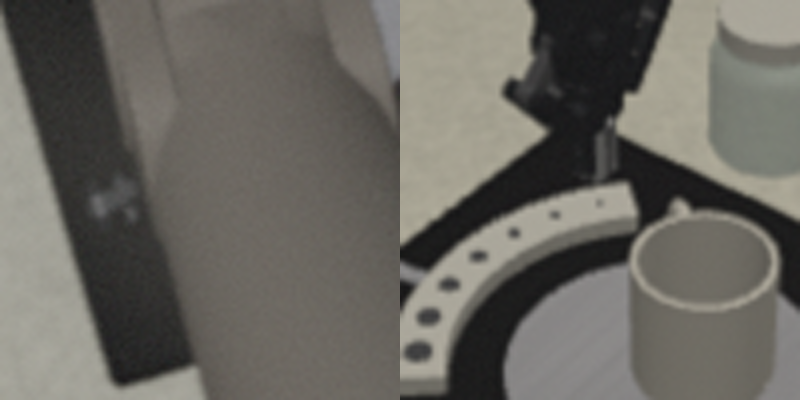

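The fingers are over mark0, which is at about (600,203) in the right panel, and still clear of the strip. Next is a short corrected descent.

Emit:
move_arm([
  [0,0.3,-0.2,0.6,0],
  [0,0,0,0.6,0],
  [0,0,0,0.5,0],
  [0,0,0,0,0],
  [0,0,0,0,0],
])

```text
clock: 3.7
position: [0.5383, -0.0044, 0.0838]
tcp_rot: [-0.0, 0.987, 0.161, -0.0]
force: [0.4, -0.2, 0.6]
opening: 0.0004
grip_force: 0.0
```

```bash
python3 -c "
from h import *
to(*pt(-36),.0725)"
```

```text
t 3.7 pos [ 0.5383 -0.0044  0.0838] F [ 0.37 -0.18  0.56] open 0.0004 j7 -1.47
R [[0.948, 0.318, -0.0], [0.318, -0.948, -0.0], [-0.0, -0.0, -1.0]] shift cm [-0.32  0.13  1.13]
```

Emit:
move_arm([
  [0,-0.3,0.13,0.3,0],
  [0,0,0,0,0],
  [0,0,0,0,0],
  [0,0,0,0,0],
  [0,0,0,0,0],
])

```text
clock: 4.2
position: [0.5362, -0.0065, 0.0811]
tcp_rot: [0.0, 0.987, 0.161, 0.0]
force: [-0.3, 0.6, 0.1]
opening: -0.0
grip_force: 0.0
```

```bash
python3 -c "
from h import *
to(*pt(-36),.0725)"
```

```text
t 4.2 pos [ 0.5362 -0.0065  0.0811] F [-0.29  0.64  0.14] open -0.0 j7 -1.46
R [[0.948, 0.318, 0.0], [0.318, -0.948, 0.0], [0.0, 0.0, -1.0]] shift cm [-0.05 -0.    0.86]
```

Emit:
move_arm([
  [0,-0.05,0,0.2,0],
  [0,0,0,0.2,0],
  [0,0,0,0.15,0],
  [0,0,0,0.1,0],
  [0,0,0,0.1,0],
  [0,0,0,0,0],
  [0,0,0,0,0],
  [0,0,0,0,0],
])

```text
clock: 5.0
position: [0.5354, -0.0067, 0.0736]
tcp_rot: [0.0, 0.987, 0.161, -0.0]
force: [-0.6, -1.2, 1.6]
opening: -0.0
grip_force: 1.0
```

```bash
python3 -c "
from h import *
to(*pt(-36),.0725)"
```

```text
t 5.0 pos [ 0.5354 -0.0067  0.0736] F [-0.59 -1.17  1.63] open -0.0 j7 -1.47
R [[0.948, 0.318, -0.0], [0.318, -0.948, -0.0], [-0.0, 0.0, -1.0]] shift cm [0.03 0.   0.11]
```

Emit:
move_arm([
  [0,0.03,0,0.12,0],
  [0,0,0,0,0],
  [0,0,0,0,0],
  [0,0,0,0,0],
])

```text
clock: 5.4
position: [0.5356, -0.0067, 0.0722]
tcp_rot: [0.0, 0.987, 0.161, -0.0]
force: [-1.7, 0.7, 3.0]
opening: -0.0003
grip_force: 1.5
```

```bash
cat > plan.py <<'E'
from h import *
import sys
a0,a1,n=map(float,sys.argv[1:4]); to(*pt(a0),.0725)
s=arm.state(); R=Ro.from_quat(np.r_[s['tcp_rot'][1:],s['tcp_rot'][0]]).as_matrix()
P=np.array([R.T[:2,:2]@pt(a)*100 for a in np.linspace(a0,a1,int(n)+1)])
Q=P.round(2); print(np.diff(Q,axis=0).round(2).tolist())
d=s['position'][:2]-q[:2]; print('now deg',((np.degrees(np.arctan2(d[1],d[0])-q[2]))+180)%360-180,'r',np.hypot(*d))
E
python3 plan.py -36 8.4 30
```

```text
t 5.4 pos [ 0.5356 -0.0067  0.0722] F [-1.71  0.72  2.97] open -0.0003 j7 -1.47
R [[0.948, 0.318, -0.001], [0.318, -0.948, -0.0], [-0.001, -0.0, -1.0]] shift cm [ 0.02 -0.   -0.03]
[[-0.21, 0.26], [-0.2, 0.27], [-0.2, 0.27], [-0.19, 0.28], [-0.18, 0.28], [-0.17, 0.29], [-0.17, 0.29], [-0.15, 0.3], [-0.16, 0.3], [-0.14, 0.3], [-0.13, 0.31], [-0.13, 0.31], [-0.12, 0.31], [-0.11, 0.32], [-0.1, 0.32], [-0.1, 0.32], [-0.08, 0.33], [-0.08, 0.32], [-0.07, 0.33], [-0.06, 0.33], [-0.05, 0.33], [-0.04, 0.34], [-0.04, 0.33], [-0.02, 0.34], [-0.02, 0.33], [-0.01, 0.34], [0.0, 0.33], [0.01, 0.34], [0.02, 0.33], [0.02, 0.34]]
now deg -35.934258450819186 r 0.13012294235611083
```

Emit:
move_arm([
  [0,-0.21,0.26,0,0],
  [0,-0.2,0.27,0,0],
  [0,-0.2,0.27,0,0],
  [0,-0.19,0.28,0,0],
  [0,-0.18,0.28,0,0],
  [0,-0.17,0.29,0,0],
  [0,-0.17,0.29,0,0],
  [0,-0.15,0.3,0,0],
  [0,-0.16,0.3,0,0],
  [0,-0.14,0.3,0,0],
])

```text
clock: 6.4
position: [0.5279, -0.0395, 0.0723]
tcp_rot: [-0.0, 0.987, 0.161, -0.0]
force: [0.0, 1.8, 3.4]
opening: -0.0002
grip_force: 1.5
```

```bash
python3 plan.py -21.2 8.4 20
```

```text
t 6.4 pos [ 0.5279 -0.0395  0.0723] F [0.02 1.84 3.39] open -0.0002 j7 -1.4
R [[0.948, 0.318, -0.0], [0.318, -0.948, -0.0], [-0.0, -0.0, -1.0]] shift cm [ 0.02 -0.02 -0.02]
[[-0.13, 0.31], [-0.13, 0.31], [-0.12, 0.31], [-0.11, 0.32], [-0.1, 0.32], [-0.1, 0.32], [-0.08, 0.33], [-0.08, 0.33], [-0.07, 0.32], [-0.06, 0.33], [-0.05, 0.34], [-0.04, 0.33], [-0.04, 0.33], [-0.02, 0.34], [-0.02, 0.33], [-0.01, 0.34], [0.0, 0.33], [0.01, 0.34], [0.02, 0.34], [0.02, 0.33]]
now deg -21.091159264403473 r 0.13007703601587065
```

Tracking is within a fraction of a millimetre, so I'll carry on.

Emit:
move_arm([
  [0,-0.13,0.31,0,0],
  [0,-0.13,0.31,0,0],
  [0,-0.12,0.31,0,0],
  [0,-0.11,0.32,0,0],
  [0,-0.1,0.32,0,0],
  [0,-0.1,0.32,0,0],
  [0,-0.08,0.33,0,0],
  [0,-0.08,0.33,0,0],
  [0,-0.07,0.32,0,0],
  [0,-0.06,0.33,0,0],
])

```text
clock: 7.4
position: [0.5289, -0.0729, 0.0723]
tcp_rot: [0.0, 0.987, 0.161, -0.0]
force: [-0.7, 2.0, 3.2]
opening: 0.0001
grip_force: 1.4
```

```bash
python3 plan.py -6.4 8.4 10
```

```text
t 7.4 pos [ 0.5289 -0.0729  0.0723] F [-0.71  1.98  3.16] open 0.0001 j7 -1.34
R [[0.948, 0.318, -0.0], [0.318, -0.948, -0.0], [-0.0, -0.0, -1.0]] shift cm [ 0.01 -0.02 -0.02]
[[-0.05, 0.34], [-0.04, 0.33], [-0.04, 0.33], [-0.02, 0.34], [-0.02, 0.33], [-0.01, 0.34], [0.0, 0.33], [0.01, 0.34], [0.02, 0.34], [0.02, 0.33]]
now deg -6.293163846121928 r 0.13005298578732688
```

Emit:
move_arm([
  [0,-0.05,0.34,0,0],
  [0,-0.04,0.33,0,0],
  [0,-0.04,0.33,0,0],
  [0,-0.02,0.34,0,0],
  [0,-0.02,0.33,0,0],
  [0,-0.01,0.34,0,0],
  [0,0.0,0.33,0,0],
  [0,0.01,0.34,0,0],
  [0,0.02,0.25,0,0],
  [0,0,0,0,0],
])

```text
clock: 8.4
position: [0.5371, -0.1018, 0.0723]
tcp_rot: [0.0, 0.987, 0.161, 0.0]
force: [-0.6, 1.5, 3.1]
opening: 0.0
grip_force: 1.4
```

```bash
python3 plan.py 9.2 9.3 1; python3 - <<'E'
from h import *
o=[]
for n in("top","scene"):
    im=arm.camera(n); u,v=proj(n,np.r_[pt(9.2),.057])[0].round(); x,y=int(u),int(v)
    o.append(cv2.resize(im[y-30:y+30,x-30:x+30],(400,400),interpolation=cv2.INTER_CUBIC))
cv2.imwrite("pics/both2.png",np.hstack(o))
E
```

```text
t 8.4 pos [ 0.5371 -0.1018  0.0723] F [-0.61  1.49  3.05] open 0.0 j7 -1.29
R [[0.948, 0.318, 0.0], [0.318, -0.948, -0.001], [-0.0, 0.001, -1.0]] shift cm [ 0.04  0.51 -0.02]
[[0.0, 0.02]]
now deg 6.942175750218354 r 0.12999080431121973
```

View pics/both2.png

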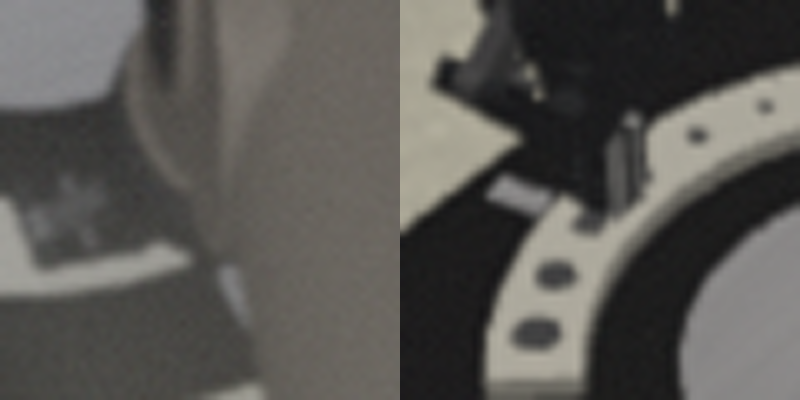

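In the right panel the fingers sit just short of mark4 (588,222), with the tab at about (520,193). About 5 mm is left. I'll check the tab angle in the scene view before the last creep.

```bash
python3 - <<'E'
from h import *
q2,_=fit(B); u0,v0=proj('scene',np.r_[pt(9.2),.057])[0].round(); x0,y0=int(u0)-30,int(v0)-30
im=cv2.imread('pics/scene0.png')[y0:y0+60,x0:x0+60]
g=cv2.resize(cv2.cvtColor(im,cv2.COLOR_BGR2GRAY),None,fx=8,fy=8,interpolation=cv2.INTER_CUBIC)
# grey tab window: x 484-550,y170-220 of 400-px panel
o=(np.array([80,165,152,222])*480/400).astype(int)
w=g[o[1]:o[3],o[0]:o[2]]; yy,xx=np.nonzero((w>80)&(w<135))
m=((w>80)).astype(np.uint8); n,l,st,c=cv2.connectedComponentsWithStats(m); print(st[1:],c[1:])
for X in range(0,w.shape[1],8):
    ys=np.nonzero(m[:,X])[0]
    if len(ys):
        v=(ys.min()+ys.max())/2; uv=[(X+o[0]+.5)/8-.5+x0,(v+o[1]+.5)/8-.5+y0]
        d=ray('scene',uv,.048)[0,:2]-q2[:2]; print(X,ys.min(),ys.max(),(np.degrees(np.arctan2(d[1],d[0])-q2[2])+180)%360-180,np.hypot(*d).round(4))
E
```

```text
[[   0    0   12    8   60]
 [  10   14   76   54 2409]] [[ 4.          2.48333333]
 [51.66500623 39.70195102]]
0 0 7 7.85659010039376 0.1808
8 0 3 7.2849665220985 0.1793
16 25 42 10.62599318875013 0.1697
24 16 44 9.867980111116879 0.1685
32 14 47 9.579602398498082 0.1665
40 17 50 9.59027020603051 0.1638
48 21 52 9.601272171668597 0.1611
56 24 55 9.612624245117729 0.1585
64 28 67 10.272449387933847 0.1547
72 29 67 9.964917121561314 0.1526
80 31 67 9.71559734920217 0.1504
```

Emit:
move_arm([
  [0,0.01,0.15,0,0],
  [0,0.01,0.15,0,0],
  [0,0.01,0.1,0,0],
  [0,0,0,0,0],
  [0,0,0,0,0],
])

```text
clock: 9.0
position: [0.5385, -0.1045, 0.0723]
tcp_rot: [-0.0, 0.987, 0.161, 0.0]
force: [-0.1, 1.9, 3.4]
opening: 0.0001
grip_force: 1.4
```

```bash
python3 plan.py 9.2 9.3 1
```

```text
t 9.0 pos [ 0.5385 -0.1045  0.0723] F [-0.14  1.91  3.42] open 0.0001 j7 -1.28
R [[0.948, 0.318, 0.0], [0.318, -0.948, 0.0], [0.0, -0.0, -1.0]] shift cm [-0.    0.2  -0.02]
[[0.0, 0.02]]
now deg 8.305381894942059 r 0.12975955200476474
```

Emit:
move_arm([
  [0,-0.01,0.1,0,0],
  [0,-0.01,0.1,0,0],
  [0,0,0,0,0],
  [0,0,0,0,0],
  [0,0,0,0,0],
])

```text
clock: 9.5
position: [0.5391, -0.1067, 0.0724]
tcp_rot: [0.0, 0.987, 0.161, 0.0]
force: [0.0, 2.2, 3.0]
opening: 0.0
grip_force: 1.4
```

```bash
python3 plan.py 9.2 9.3 1
```

```text
t 9.5 pos [ 0.5391 -0.1067  0.0724] F [0.02 2.24 3.  ] open 0.0 j7 -1.28
R [[0.948, 0.318, 0.0], [0.318, -0.948, -0.0], [0.0, 0.0, -1.0]] shift cm [ 0.01 -0.02 -0.01]
[[0.0, 0.02]]
now deg 9.266327959304476 r 0.13007964827949048
```

The fingers are at 9.27° on the centreline, pressed about 3.6 mm with roughly 3 N, and level with the tab. I'm handing in.

```bash
python3 -c "
from station import arm
print(arm.sign_off())"
```

```text
the job is handed in; nothing more can be done
None
```

I pressed the strip at mark0, slid over the marks without lifting, and stopped level with the tab (9.3° past mark3), holding it about 3.6 mm down at about 3 N; handed in at 9.5 s, no verdict returned.

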